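# Move the tall parts canister from its stand to the pad

## Robot

A 6-joint arm with a two-finger parallel gripper is mounted at the origin on the work surface. World frame = base frame: x ahead of the robot, y to its left, z up, the work surface at z = 0. Lengths are in m, angles in rad, forces in N, time in s.
With the tool pointing down it reaches from about 0.35 to 0.975 m from the base axis. Payload 4.9 kg.
Tool frame: the origin (TCP) lies at the very end of the fingers, on their centre line; the grasp point (between the pads) lies manip.grip_point_offset behind it (manip.grip_point_offset is the distance from the TCP to the grasp point, in m); z points along the fingers, y is the line along which they close (so a half turn about z gives the same grasp; the last joint's range is limited). The gripper opens to 85 mm and grips with 20 to 120 N. Pads are 22 mm wide; open, the fingers measure 114 mm over their backs; the gripper's body (76 mm by 85 mm) begins 54 mm behind the grasp point. The pads swing forward as they close: fully open they stand 13 mm farther back than shut.
Start: joints at [1.17, 0.053, 1.613, -0, 1.476, -0.119], TCP at [0.174, 0.6, 0.231] pointing down, gripper open.
Joint ranges: [-3.01, 3.01], [-1.01, 2.22], [0.06, 2.58], [-1.02, 4.17], [0.09, 2.62], [-3.14, 3.14]. Speed limits (rad/s): [2.57, 2.57, 3.14, 3.14, 3.14, 3.14].

## Interface

Orientations are given as a unit quaternion [w, x, y, z].
In Python, from plant import manip gives the robot as it stands.
- The arm moves only by the shell command python3 -m crank 'ROWS' [OPENING]. ROWS is JSON, a list of rows, each an object of numbers: "x", "y", "z": the shift along the tool's x, y, z in cm; "turn": the turn about the tool's z in rad. In form: [{"x": .., "y": .., "z": .., "turn": ..}, ...]. A call has 1 to 5 rows; each row shifts and turns the commanded pose from where the row before left it, along the tool's axes as they then stand; what a row does not reach is not made up. A row lasts 1/10 s, in which the tool goes at most 50 mm and 8.59 degrees, less where a joint would pass 70% of its speed; a pose out of reach is approached as far as the arm can. A call with a gripper value outside its range is refused whole. OPENING is the opening in per cent of the stroke, from 0 (shut) to 100 (fully open), set as the call begins (- or left out, the last holds). The fingers move at their own pace and stop on an object; the grip force is fixed at half the most. Time passes only in rows, so rows that do not move let the fingers close. It gives the time, the measured TCP pose, the force, the opening and the grip force at its end, in the units of the state.
- manip.state(): the state, without advancing time (a new reading comes with each control period).
- manip.grab_frame(name): name is "side" or "top"; returns (picture, depth): 384x512x3 uint8, red, green, blue; 384x512 float32, m along the optical axis (not along the pixel's ray), 0 where there is no reading.
- manip.camera_model(name): a dict with "mtx" (3x3 intrinsics, pixels), "world_to_cam" (4x4, takes a point from world to camera coordinates). Camera axes: x right, y down, z forward; pixel columns grow to the right and rows downward; lengths in m; the calibration is good to about 2 mm. A picture is of the moment at which its call begins. camera_model takes no time and is no camera call.
- manip.job_done(): hands the job in; it is judged then, once.
The state is a dict: "time": time; "joint_pos": joint angles; "joint_vel": joint speeds; "joint_efforts": joint torques, N m; "tool_pos": TCP position; "tool_rot": TCP orientation; "contact_force": force on the tool from outside, world axes, zero at the start; "ft_torque": the same for the moment, N m; "gripper_width": opening from 0.0 (shut) to 1.0 (fully open); "grasp_force": force on a finger pad.
Only numpy, scipy, OpenCV 4.12 (cv2) and the standard library are available. Lean on these libraries where they do the work, as an engineer would, in place of code of your own. Each camera call takes 0.05 s, during which the arm holds its last target. There are 200 camera calls.

## Task

On this watchmaker's bench, lift the tall parts canister off its stand and set it down gently, upright and with its whole base on the square black rubber pad, then let go. Do not tip it or drop it on the way, and leave the short canister undisturbed on its own stand.

Things in the scene. Friction and masses are not known exactly. Their poses are not given: they have to be found in the camera images.
- canister: Tall steel canister to move: 76 mm diameter, 85 mm high to its flat lid, 0.3-0.65 kg. Rigid handle on the lid: black grip bar 10 mm thick (along x), 66 mm long (along y), 14 mm high, its centre on the axis 125 mm above the underside, on two 6 mm posts at y = +-30 mm; 33 mm free below the bar. Origin: centre of underside, z up. Starts upright on its stand, turned up to 1.1 rad.
- stand: The tall canister's stand: fixed dark steel pedestal, foot 110 mm and top plate 100 mm in diameter, top face 45 mm above the bench. Three brass pins 6 mm thick and 7 mm high on the plate stand about 4 mm clear of the canister, so lift it straight up. Origin: centre of underside, on the bench (z = 0). An identical stand carries the short canister.
- pad: Flat square black rubber pad, 130 by 130 mm, 5 mm thick, fixed to the bench, empty. Origin: centre of its underside, on the bench (z = 0); top face 5 mm above; x and y along its sides.
- short_canister: Short canister, to be left alone: same make, diameter and handle, but only 42 mm high to its lid (grip bar centre at 82 mm), on the other stand. Origin: centre of underside, z up.
Not all that is in view belongs to the job. Leave any green or orange look-alike of the canister alone.

How it is judged:
By the outcome, as a careful person would: the job done as asked, in the order asked, and still so for the second after the job is handed in, with the robot touching nothing.
It also fails if it takes over 42 s, if anything falls off the work surface, if the arm or the gripper's body presses on something with over 40 N, if the wrist force passes 120 N, or if a joint passes its speed limit or range.

## Working session

There is one attempt and no reset: what is moved stays moved. The work goes in short steps, Python scripts to look and compute and a shell command to move; the robot and the scene stay as the last step left them, time stands still between calls to the robot, and variables do not carry over. Pictures are saved under pics/ and viewed, at most 10 in all, crops included, and the job is handed in when it is done.

```bash
mkdir -p pics; cat > h.py <<'E'
import numpy as np,cv2
from plant import manip
def grab(n,tag):
    p,d=manip.grab_frame(n); cv2.imwrite(f'pics/{tag}.png',cv2.cvtColor(p,cv2.COLOR_RGB2BGR)); np.save(f'pics/{tag}.npy',d); return p,d
def cloud(n,d):
    c=manip.camera_model(n);K=np.array(c['mtx']);T=np.linalg.inv(np.array(c['world_to_cam']))
    v,u=np.mgrid[:d.shape[0],:d.shape[1]]
    P=np.stack([(u-K[0,2])/K[0,0]*d,(v-K[1,2])/K[1,1]*d,d,np.ones_like(d)],-1)@T.T
    P=P[...,:3];P[d==0]=np.nan;return P
E
python3 - <<'E'
from h import *
a,_=grab('top','t0');b,_=grab('side','s0')
s=manip.state();print(s['time'],s['tool_pos'],s['tool_rot'],manip.grip_point_offset)
for n in('top','side'):
    T=np.linalg.inv(np.array(manip.camera_model(n)['world_to_cam']));print(n,T.round(2).tolist())
E
```

```text
0.1 [0.17360397 0.5998269  0.23017504] [-2.22072557e-04  1.40443731e-01  9.90088242e-01 -8.84617895e-04] 0.0187
top [[-0.0, -0.99, 0.16, 0.31], [-1.0, 0.0, -0.02, 0.02], [0.02, -0.16, -0.99, 1.01], [0.0, 0.0, 0.0, 1.0]]
side [[-0.87, -0.35, 0.34, 0.23], [-0.49, 0.62, -0.61, 0.49], [0.01, -0.7, -0.71, 0.6], [0.0, 0.0, 0.0, 1.0]]
```

View pics/t0.png

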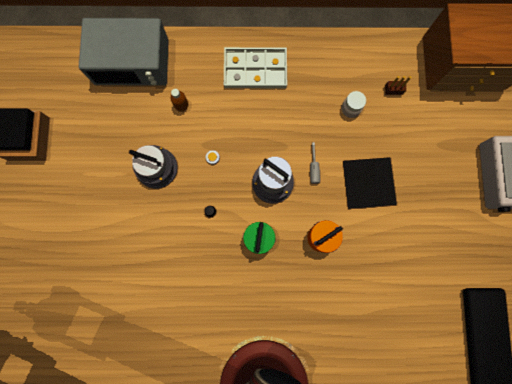

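View pics/s0.png

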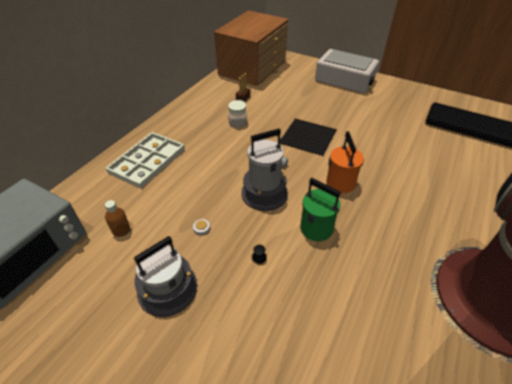

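The top view shows two steel canisters, at about (273,175) and (150,163). Green is at (259,238), orange at (326,237) and the square black pad at (370,183); the other black slab at (486,330) is oblong, so it is not the pad. In the side view the steel one at (266,165) looks tall and the one at (163,275) short. I'll measure their heights and enlarge a crop to confirm.

```bash
python3 - <<'E'
from h import *
dt=np.load('pics/t0.npy');ds=np.load('pics/s0.npy')
C={'top':cloud('top',dt),'side':cloud('side',ds)}
np.save('pics/Ct.npy',C['top'])
def blob(n,u0,u1,v0,v1):
    P=C[n][v0:v1,u0:u1].reshape(-1,3);return P[np.isfinite(P).all(1)]
for nm,bx in {'central':(250,298,148,205),'left':(128,180,138,190),'green':(238,280,215,260),'orange':(303,348,215,260)}.items():
    P=blob('top',*bx);print(nm,'zmax',np.percentile(P[:,2],99.5).round(3))
    h,e=np.histogram(P[:,2],bins=np.arange(-.01,.22,.01));print(dict(zip(e[:-1].round(2).tolist(),h.tolist())))
def bar(n,bx,zt):
    P=blob(n,*bx);Q=P[P[:,2]>zt];c,(w,l),a=cv2.minAreaRect(Q[:,:2].astype(np.float32))
    m=Q.mean(0);_,s,V=np.linalg.svd(Q[:,:2]-m[:2],full_matrices=False)
    print(n,'bar',len(Q),'mean',m.round(4),'rect',np.round(c,4),np.round((w,l),4),'dir angle',np.arctan2(V[0,1],V[0,0]).round(3))
bar('top',(250,298,148,205),.16);bar('side',(235,300,120,215),.16)
bar('top',(128,180,138,190),.115)
for n,bx in(('top',(250,298,148,205)),('side',(235,300,120,215))):
    P=blob(n,*bx);L=P[abs(P[:,2]-.13)<.006];c,r=cv2.minEnclosingCircle(L[:,:2].astype(np.float32));print(n,'lid',len(L),np.round(c,4),round(r,4))
p=cv2.imread('pics/t0.png')
m=(p.max(2)<30).astype(np.uint8);m[:, :335]=0;m[:,405:]=0;m[:150]=0;m[215:]=0
k=cv2.findContours(m,0,2)[0];k=max(k,key=cv2.contourArea);r=cv2.minAreaRect(k);b=cv2.boxPoints(r)
print('pad px',b.round(1).tolist())
c=manip.camera_model('top');K=np.array(c['mtx']);T=np.linalg.inv(np.array(c['world_to_cam']))
W=[]
for u,v in b:
    d=T[:3,:3]@np.linalg.inv(K)@[u,v,1];W.append(T[:3,3]+d*(.005-T[2,3])/d[2])
W=np.array(W);print(W.round(4).tolist(),W.mean(0).round(4),np.linalg.norm(np.diff(W,axis=0),axis=1).round(4))
M=C['top'][170:195,355:385].reshape(-1,3);print('pad z',np.nanmedian(M,0))
s=cv2.imread('pics/s0.png')[110:220,220:380];t=p[140:260,235:405]
cv2.imwrite('pics/c0.png',np.vstack([cv2.resize(s,(425,290),interpolation=2),cv2.resize(t,(425,300),interpolation=2)]))
E
```

```text
central zmax 0.178
{-0.01: 665, 0.0: 729, 0.01: 17, 0.02: 0, 0.03: 5, 0.04: 359, 0.05: 24, 0.06: 21, 0.07: 18, 0.08: 13, 0.09: 15, 0.1: 13, 0.11: 7, 0.12: 390, 0.13: 294, 0.14: 3, 0.15: 4, 0.16: 14, 0.17: 139, 0.18: 0, 0.19: 0, 0.2: 0}
left zmax 0.135
{-0.01: 657, 0.0: 738, 0.01: 18, 0.02: 0, 0.03: 9, 0.04: 386, 0.05: 44, 0.06: 26, 0.07: 19, 0.08: 618, 0.09: 32, 0.1: 5, 0.11: 2, 0.12: 18, 0.13: 118, 0.14: 0, 0.15: 0, 0.16: 0, 0.17: 0, 0.18: 0, 0.19: 0, 0.2: 0}
green zmax 0.133
{-0.01: 570, 0.0: 501, 0.01: 0, 0.02: 0, 0.03: 0, 0.04: 0, 0.05: 0, 0.06: 1, 0.07: 5, 0.08: 675, 0.09: 0, 0.1: 0, 0.11: 0, 0.12: 33, 0.13: 96, 0.14: 0, 0.15: 0, 0.16: 0, 0.17: 0, 0.18: 0, 0.19: 0, 0.2: 0}
orange zmax 0.134
{-0.01: 579, 0.0: 545, 0.01: 17, 0.02: 8, 0.03: 16, 0.04: 14, 0.05: 10, 0.06: 2, 0.07: 16, 0.08: 667, 0.09: 5, 0.1: 2, 0.11: 2, 0.12: 34, 0.13: 100, 0.14: 0, 0.15: 0, 0.16: 0, 0.17: 0, 0.18: 0, 0.19: 0, 0.2: 0}
top bar 153 mean [ 0.498  -0.0264  0.1752] rect [ 0.4989 -0.0267] [0.0643 0.011 ] dir angle -2.203
side bar 230 mean [ 0.5005 -0.0207  0.1718] rect [ 0.5013 -0.023 ] [0.0652 0.0116] dir angle 0.926
top bar 138 mean [0.5372 0.2779 0.1321] rect [0.538  0.2789] [0.0653 0.0101] dir angle 1.233
top lid 674 [ 0.499  -0.0258] 0.0385
side lid 674 [ 0.5002 -0.0246] 0.0396
pad px [[342.8999938964844, 161.10000610351562], [391.1000061035156, 156.6999969482422], [395.3999938964844, 204.0], [347.20001220703125, 208.3000030517578]]
[[0.5561, -0.2126, 0.005], [0.5681, -0.3415, 0.005], [0.4414, -0.3455, 0.005], [0.4302, -0.2191, 0.005]] [ 0.4989 -0.2797  0.005 ] [0.1295 0.1267 0.1269]
pad z [ 0.4997118  -0.28071513  0.00474476]
```

View pics/c0.png

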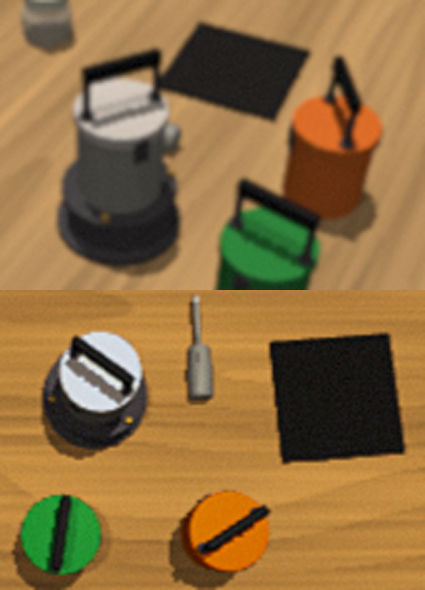

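The crop confirms the central steel canister is the one meant. Its lid is at 0.130 and its bar top at 0.177, which fits the 45 mm stand plus the tall body. The left one (lid about 0.087) is the short one, and green and orange stand on the bench. The bar centre is (0.4995, -0.0255) with its direction at 0.93 rad; the pad centre is (0.499, -0.280) with its top at 5 mm.

Next I translate at height, then turn by +1.93.

```bash
R='' ; python3 -m crank '[{"x":-3.2,"y":-3.4},{"x":-3.2,"y":-3.4},{"x":-3.2,"y":-3.4},{"x":-3.2,"y":-3.4},{"x":-3.2,"y":-3.4}]' 60
python3 -m crank '[{"x":-3.2,"y":-3.4},{"x":-3.2,"y":-3.4},{"x":-3.2,"y":-3.4},{"x":-3.2,"y":-3.4},{"x":-3.2,"y":-3.4}]'
python3 -m crank '[{"x":-3.2,"y":-3.4},{"x":-3.2,"y":-3.4},{"x":-3.2,"y":-3.4},{"x":-3.2,"y":-3.4},{"x":-3.2,"y":-3.4}]'
python3 -m crank '[{"turn":0.149},{"turn":0.149},{"turn":0.149},{"turn":0.149},{"turn":0.149}]'
python3 -m crank '[{"turn":0.149},{"turn":0.149},{"turn":0.149},{"turn":0.149},{"turn":0.149}]'
python3 -m crank '[{"turn":0.149},{"turn":0.149},{"turn":0.142},{"x":0},{"x":0}]'
cat > need.py <<'E'
import sys
from h import *
from scipy.spatial.transform import Rotation as R
s=manip.state();q=s['tool_rot'];M=R.from_quat([q[1],q[2],q[3],q[0]]).as_matrix()
t=np.array(eval(sys.argv[1]))
print('t',s['time'],'pos',s['tool_pos'].round(4),'yaw_y',np.arctan2(M[1,1],M[0,1]).round(4),'z',M[:,2].round(4),'need cm',(100*M.T@(t-s['tool_pos'])).round(2),'F',s['contact_force'].round(2),'j',np.round(s['joint_pos'],2),'g',s['gripper_width'],s['grasp_force'])
E
python3 need.py '[.4995,-.0255,.151]'
```

```text
t 0.1 pos [0.1736 0.5998 0.2302] yaw_y 1.289 z [-7.0e-04 -1.7e-03 -1.0e+00] need cm [-48.7  -50.99   8.  ] F [0.59 0.38 0.39] j [ 1.17  0.05  1.61 -0.    1.48 -0.12] g 1.0002791823657629 0.0schema error: expected keys x, y, z, turn
schema error: expected keys x, y, z, turn
schema error: expected keys x, y, z, turn
schema error: expected keys x, y, z, turn
schema error: expected keys x, y, z, turn
schema error: expected keys x, y, z, turn
```

All four keys are needed in each row.

```bash
python3 -m crank '[{"x":-3.2,"y":-3.4,"z":0,"turn":0},{"x":-3.2,"y":-3.4,"z":0,"turn":0},{"x":-3.2,"y":-3.4,"z":0,"turn":0},{"x":-3.2,"y":-3.4,"z":0,"turn":0},{"x":-3.2,"y":-3.4,"z":0,"turn":0}]' 60
python3 need.py '[.4995,-.0255,.151]'
```

```text
time: 0.6
tool_pos: [0.2804, 0.3907, 0.2307]
tool_rot: [-0.0, 0.14, 0.99, -0.0]
contact_force: [-0.4, 0.1, 0.6]
gripper_width: 0.599
grasp_force: 0.0
t 0.6 pos [0.2804 0.3907 0.2307] yaw_y 1.2897 z [-3.e-04 -6.e-04 -1.e+00] need cm [-32.6  -33.91   7.99] F [-0.4   0.06  0.63] j [ 0.79 -0.3   1.94 -0.    1.51 -0.5 ] g 0.5991711909600441 0.0
```

```bash
python3 -m crank '[{"x":-3.2,"y":-3.4,"z":0,"turn":0},{"x":-3.2,"y":-3.4,"z":0,"turn":0},{"x":-3.2,"y":-3.4,"z":0,"turn":0},{"x":-3.2,"y":-3.4,"z":0,"turn":0},{"x":-3.2,"y":-3.4,"z":0,"turn":0}]'
python3 -m crank '[{"x":-3.2,"y":-3.4,"z":0,"turn":0},{"x":-3.2,"y":-3.4,"z":0,"turn":0},{"x":-3.2,"y":-3.4,"z":0,"turn":0},{"x":-3.2,"y":-3.4,"z":0,"turn":0},{"x":-3.2,"y":-3.4,"z":0,"turn":0}]' >/dev/null
python3 -m crank '[{"x":0,"y":0,"z":0,"turn":0.148},{"x":0,"y":0,"z":0,"turn":0.148},{"x":0,"y":0,"z":0,"turn":0.148},{"x":0,"y":0,"z":0,"turn":0.148},{"x":0,"y":0,"z":0,"turn":0.148}]' >/dev/null
python3 -m crank '[{"x":0,"y":0,"z":0,"turn":0.148},{"x":0,"y":0,"z":0,"turn":0.148},{"x":0,"y":0,"z":0,"turn":0.148},{"x":0,"y":0,"z":0,"turn":0.148},{"x":0,"y":0,"z":0,"turn":0.148}]' >/dev/null
python3 -m crank '[{"x":0,"y":0,"z":0,"turn":0.148},{"x":0,"y":0,"z":0,"turn":0.148},{"x":0,"y":0,"z":0,"turn":0.148},{"x":0,"y":0,"z":0,"turn":0},{"x":0,"y":0,"z":0,"turn":0}]' >/dev/null
python3 need.py '[.4995,-.0255,.151]'
```

```text
time: 1.1
tool_pos: [0.3868, 0.183, 0.231]
tool_rot: [0.0, 0.14, 0.99, 0.0]
contact_force: [1.4, 0.8, -0.3]
gripper_width: 0.599
grasp_force: 0.0
t 3.1 pos [ 0.4928 -0.023   0.2309] yaw_y -0.632 z [-7.e-04  1.e-04 -1.e+00] need cm [0.2  0.69 7.99] F [-0.27  0.48  1.13] j [-0.2  -0.27  1.91 -0.    1.5   0.43] g 0.6014368154748412 0.0
```

```bash
python3 -m crank '[{"x":0.2,"y":0.7,"z":0,"turn":0},{"x":0,"y":0,"z":1.5,"turn":0},{"x":0,"y":0,"z":1.5,"turn":0},{"x":0,"y":0,"z":1.5,"turn":0},{"x":0,"y":0,"z":1.5,"turn":0}]'
python3 -m crank '[{"x":0,"y":0,"z":1,"turn":0},{"x":0,"y":0,"z":1,"turn":0},{"x":0,"y":0,"z":0,"turn":0}]'
python3 - <<'E'
from h import *
p,_=grab('side','s1')
cv2.imwrite('pics/s1c.png',cv2.resize(cv2.imread('pics/s1.png')[70:230,200:360],(560,560),interpolation=2))
E
python3 need.py '[.4995,-.0255,.151]'
```

```text
time: 3.6
tool_pos: [0.4991, -0.0254, 0.1689]
tool_rot: [-0.001, 0.892, 0.451, -0.001]
contact_force: [-0.1, 1.1, -0.7]
gripper_width: 0.601
grasp_force: 0.0
time: 3.9
tool_pos: [0.4988, -0.0254, 0.1493]
tool_rot: [-0.001, 0.892, 0.451, -0.001]
contact_force: [-0.2, 0.3, -0.4]
gripper_width: 0.596
grasp_force: 0.0
t 3.95 pos [ 0.4995 -0.0255  0.1505] yaw_y -0.635 z [-1.3e-03  2.0e-04 -1.0e+00] need cm [ 0.    0.   -0.05] F [ 0.12  0.57 -0.65] j [-0.2  -0.19  1.98 -0.    1.35  0.44] g 0.5979027196257694 0.0
```

View pics/s1c.png

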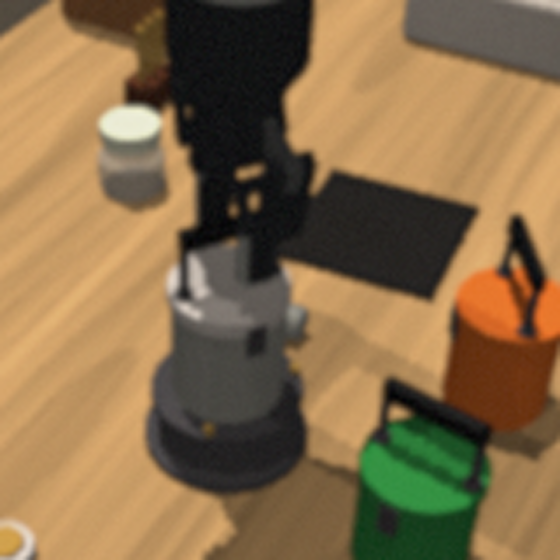

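The crop shows the fingers straddling the bar: one in front at (260,250), the other behind it, and the bar end visible at (195,245). Closing now.

```bash
python3 -m crank '[{"x":0,"y":0,"z":0,"turn":0},{"x":0,"y":0,"z":0,"turn":0},{"x":0,"y":0,"z":0,"turn":0},{"x":0,"y":0,"z":0,"turn":0},{"x":0,"y":0,"z":0,"turn":0}]' 0
python3 -m crank '[{"x":0,"y":0,"z":0,"turn":0},{"x":0,"y":0,"z":0,"turn":0},{"x":0,"y":0,"z":0,"turn":0}]'
python3 need.py '[.4995,-.0255,.151]'
```

```text
time: 4.45
tool_pos: [0.5007, -0.0258, 0.1523]
tool_rot: [0.001, 0.893, 0.451, 0.001]
contact_force: [1.1, -1.9, 2.1]
gripper_width: 0.106
grasp_force: 60.3
time: 4.75
tool_pos: [0.5006, -0.0258, 0.1523]
tool_rot: [0.001, 0.893, 0.451, 0.001]
contact_force: [1.8, -0.6, 5.6]
gripper_width: 0.106
grasp_force: 60.7
t 4.75 pos [ 0.5006 -0.0258  0.1523] yaw_y -0.635 z [ 2.1e-03 -6.0e-04 -1.0e+00] need cm [-0.04 -0.11  0.13] F [ 1.77 -0.63  5.59] j [-0.2  -0.19  1.98 -0.    1.35  0.44] g 0.1058515866482991 60.67085802555084
```

```bash
python3 -m crank '[{"x":0,"y":0,"z":-0.5,"turn":0},{"x":0,"y":0,"z":-0.8,"turn":0},{"x":0,"y":0,"z":-1,"turn":0},{"x":0,"y":0,"z":-1,"turn":0},{"x":0,"y":0,"z":-1,"turn":0}]'
python3 -m crank '[{"x":0,"y":0,"z":-1,"turn":0},{"x":0,"y":0,"z":-1,"turn":0},{"x":0,"y":0,"z":-1,"turn":0},{"x":0,"y":0,"z":-0.7,"turn":0},{"x":0,"y":0,"z":0,"turn":0}]'
python3 - <<'E'
from h import *
p,d=grab('side','s2');P=cloud('side',d)
cv2.imwrite('pics/s2c.png',cv2.resize(cv2.imread('pics/s2.png')[50:230,190:370],(540,540),interpolation=2))
E
python3 need.py '[.499,-.280,.232]'
```

```text
time: 5.25
tool_pos: [0.4998, -0.0255, 0.1951]
tool_rot: [-0.0, 0.893, 0.451, -0.0]
contact_force: [0.4, 0.5, -3.8]
gripper_width: 0.105
grasp_force: 59.4
time: 5.75
tool_pos: [0.5006, -0.0257, 0.233]
tool_rot: [0.001, 0.893, 0.451, 0.001]
contact_force: [-0.1, 0.1, -3.3]
gripper_width: 0.105
grasp_force: 59.5
t 5.8 pos [ 0.5002 -0.0256  0.232 ] yaw_y -0.635 z [ 1.1e-03 -2.0e-04 -1.0e+00] need cm [-20.55  14.99   0.  ] F [-0.15 -0.43 -4.31] j [-0.2  -0.25  1.9   0.    1.5   0.44] g 0.10798338904428118 59.47014927864075
```

View pics/s2c.png

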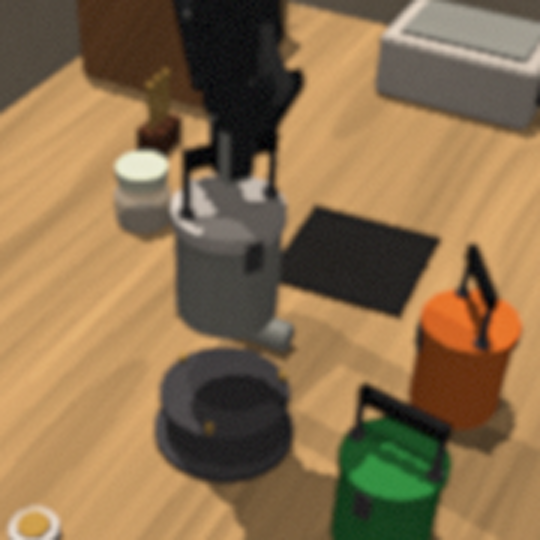

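The canister is lifted upright at (230,260) in the crop and clear of the pins, and the stand is empty at (225,400). Now I carry it to above the pad with ramped rows.

```bash
python3 -m crank '[{"x":-0.5,"y":0.37,"z":0,"turn":0},{"x":-1.0,"y":0.73,"z":0,"turn":0},{"x":-1.5,"y":1.1,"z":0,"turn":0},{"x":-1.8,"y":1.3,"z":0,"turn":0},{"x":-1.8,"y":1.3,"z":0,"turn":0}]'
python3 -m crank '[{"x":-1.8,"y":1.3,"z":0,"turn":0},{"x":-1.8,"y":1.3,"z":0,"turn":0},{"x":-1.8,"y":1.3,"z":0,"turn":0},{"x":-1.8,"y":1.3,"z":0,"turn":0},{"x":-1.8,"y":1.3,"z":0,"turn":0}]'
python3 -m crank '[{"x":-1.8,"y":1.3,"z":0,"turn":0},{"x":-1.5,"y":1.1,"z":0,"turn":0},{"x":-1.0,"y":0.73,"z":0,"turn":0},{"x":-0.5,"y":0.37,"z":0,"turn":0},{"x":0,"y":0,"z":0,"turn":0}]'
python3 need.py '[.499,-.280,.1123]'
```

```text
time: 6.3
tool_pos: [0.4989, -0.1088, 0.2307]
tool_rot: [-0.0, 0.893, 0.451, -0.0]
contact_force: [-0.6, -0.2, -3.5]
gripper_width: 0.102
grasp_force: 59.4
time: 6.8
tool_pos: [0.4976, -0.22, 0.2305]
tool_rot: [-0.0, 0.893, 0.451, -0.0]
contact_force: [0.1, -0.5, -3.7]
gripper_width: 0.104
grasp_force: 59.4
time: 7.3
tool_pos: [0.4979, -0.2781, 0.2311]
tool_rot: [-0.0, 0.893, 0.451, -0.0]
contact_force: [-0.4, 0.7, -3.2]
gripper_width: 0.1
grasp_force: 59.4
t 7.3 pos [ 0.4979 -0.2781  0.2311] yaw_y -0.6358 z [-3.e-04  4.e-04 -1.e+00] need cm [-0.09  0.21 11.88] F [-0.45  0.68 -3.2 ] j [-0.64 -0.08  1.74  0.    1.48 -0.  ] g 0.09962410400112108 59.444392919540405
```

```bash
python3 -m crank '[{"x":-0.1,"y":0.2,"z":0.7,"turn":0},{"x":0,"y":0,"z":1.4,"turn":0},{"x":0,"y":0,"z":1.5,"turn":0},{"x":0,"y":0,"z":1.5,"turn":0},{"x":0,"y":0,"z":1.5,"turn":0}]'
python3 -m crank '[{"x":0,"y":0,"z":1.5,"turn":0},{"x":0,"y":0,"z":1.5,"turn":0},{"x":0,"y":0,"z":0.8,"turn":0},{"x":0,"y":0,"z":0.4,"turn":0},{"x":0,"y":0,"z":0,"turn":0}]'
python3 need.py '[.499,-.280,.1123]'
python3 - <<'E'
from h import *
grab('side','s3')
cv2.imwrite('pics/s3c.png',cv2.resize(cv2.imread('pics/s3.png')[20:180,220:380],(560,560),interpolation=2))
p,d=grab('top','t3')
cv2.imwrite('pics/t3c.png',cv2.resize(cv2.imread('pics/t3.png')[130:260,290:450],(640,520),interpolation=2))
E
```

```text
time: 7.8
tool_pos: [0.4985, -0.2789, 0.163]
tool_rot: [-0.001, 0.892, 0.451, -0.0]
contact_force: [0.1, 0.2, -4.8]
gripper_width: 0.102
grasp_force: 59.4
time: 8.3
tool_pos: [0.4989, -0.2795, 0.1228]
tool_rot: [-0.0, 0.893, 0.451, -0.0]
contact_force: [0.6, -0.2, -3.9]
gripper_width: 0.106
grasp_force: 59.4
t 8.3 pos [ 0.4989 -0.2795  0.1228] yaw_y -0.635 z [-6.e-04  4.e-04 -1.e+00] need cm [-0.03  0.04  1.05] F [ 0.56 -0.22 -3.91] j [-0.64  0.02  1.83 -0.    1.29 -0.01] g 0.10632984970462708 59.43017899990082
```

View pics/s3c.png

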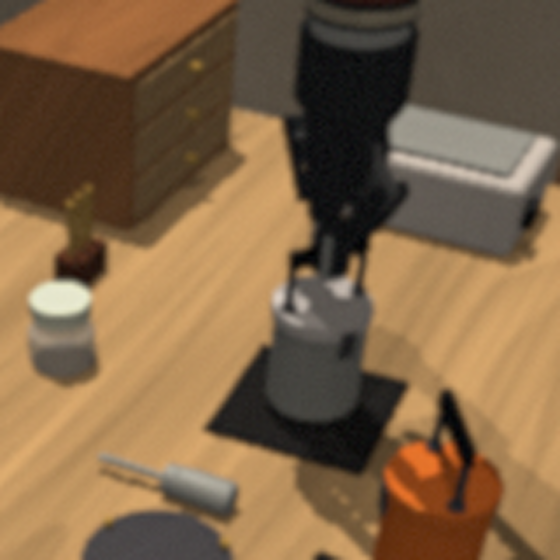

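The canister is upright at (315,350) in the crop, a centimetre above the middle of the pad. I'll lower it in small steps and watch the force.

```bash
python3 -m crank '[{"x":0,"y":0,"z":0.3,"turn":0},{"x":0,"y":0,"z":0.2,"turn":0},{"x":0,"y":0,"z":0.15,"turn":0},{"x":0,"y":0,"z":0.1,"turn":0},{"x":0,"y":0,"z":0,"turn":0}]'
python3 -m crank '[{"x":0,"y":0,"z":0.1,"turn":0},{"x":0,"y":0,"z":0,"turn":0},{"x":0,"y":0,"z":0,"turn":0}]'
```

```text
time: 8.9
tool_pos: [0.4989, -0.2795, 0.1156]
tool_rot: [-0.0, 0.893, 0.451, -0.0]
contact_force: [-0.4, 0.1, -3.9]
gripper_width: 0.107
grasp_force: 59.4
time: 9.2
tool_pos: [0.499, -0.2796, 0.1148]
tool_rot: [-0.0, 0.893, 0.451, -0.0]
contact_force: [1.0, 0.8, -3.1]
gripper_width: 0.103
grasp_force: 59.4
```

```bash
python3 -m crank '[{"x":0,"y":0,"z":0.1,"turn":0},{"x":0,"y":0,"z":0,"turn":0},{"x":0,"y":0,"z":0,"turn":0}]'
python3 -m crank '[{"x":0,"y":0,"z":0.1,"turn":0},{"x":0,"y":0,"z":0,"turn":0},{"x":0,"y":0,"z":0,"turn":0}]'
```

```text
time: 9.5
tool_pos: [0.499, -0.2795, 0.1137]
tool_rot: [-0.0, 0.893, 0.451, -0.0]
contact_force: [-0.4, 0.4, -3.2]
gripper_width: 0.103
grasp_force: 59.4
time: 9.8
tool_pos: [0.499, -0.2795, 0.1128]
tool_rot: [-0.0, 0.893, 0.451, -0.0]
contact_force: [-0.1, -0.2, -3.4]
gripper_width: 0.1
grasp_force: 59.4
```

```bash
python3 -m crank '[{"x":0,"y":0,"z":0.1,"turn":0},{"x":0,"y":0,"z":0,"turn":0},{"x":0,"y":0,"z":0,"turn":0}]'
python3 -m crank '[{"x":0,"y":0,"z":0.05,"turn":0},{"x":0,"y":0,"z":0,"turn":0},{"x":0,"y":0,"z":0,"turn":0}]'
```

```text
time: 10.1
tool_pos: [0.4992, -0.2798, 0.1123]
tool_rot: [0.0, 0.893, 0.451, 0.0]
contact_force: [-1.3, -0.7, 0.1]
gripper_width: 0.103
grasp_force: 59.9
time: 10.4
tool_pos: [0.4994, -0.2799, 0.1123]
tool_rot: [0.0, 0.893, 0.451, 0.0]
contact_force: [-2.5, -0.1, 4.6]
gripper_width: 0.105
grasp_force: 60.7
```

Contact came at the predicted height, with the load now on the pad. Open, let it settle, then retreat straight up.

```bash
python3 -m crank '[{"x":0,"y":0,"z":0,"turn":0},{"x":0,"y":0,"z":0,"turn":0},{"x":0,"y":0,"z":0,"turn":0},{"x":0,"y":0,"z":0,"turn":0},{"x":0,"y":0,"z":0,"turn":0}]' 60
python3 need.py '[.4994,-.2799,.1123]'
```

```text
time: 10.9
tool_pos: [0.499, -0.2795, 0.1111]
tool_rot: [-0.0, 0.893, 0.451, -0.0]
contact_force: [-0.9, 0.2, -0.0]
gripper_width: 0.596
grasp_force: 0.0
t 10.9 pos [ 0.499  -0.2795  0.1111] yaw_y -0.635 z [-1.e-04  1.e-04 -1.e+00] need cm [-0.01  0.05 -0.12] F [-0.95  0.2  -0.02] j [-0.64  0.03  1.84  0.    1.27 -0.01] g 0.596160019160292 0.0
```

```bash
python3 -m crank '[{"x":0,"y":0,"z":-1,"turn":0},{"x":0,"y":0,"z":-2,"turn":0},{"x":0,"y":0,"z":-2,"turn":0},{"x":0,"y":0,"z":-3,"turn":0},{"x":0,"y":0,"z":-3,"turn":0}]'
python3 -m crank '[{"x":0,"y":0,"z":-3,"turn":0},{"x":0,"y":0,"z":-3,"turn":0},{"x":0,"y":0,"z":0,"turn":0},{"x":0,"y":0,"z":0,"turn":0}]'
python3 - <<'E'
from h import *
grab('side','s4');p,d=grab('top','t4')
a=cv2.resize(cv2.imread('pics/s4.png'),(400,300));b=cv2.resize(cv2.imread('pics/t4.png')[130:230,310:430],(400,300),interpolation=2);c=cv2.resize(cv2.imread('pics/s4.png')[90:180,260:380],(400,300),interpolation=2)
cv2.imwrite('pics/f.png',np.vstack([np.hstack([a,c]),np.hstack([b,cv2.resize(cv2.imread('pics/t4.png'),(400,300))])]))
P=cloud('side',np.load('pics/s4.npy')).reshape(-1,3);P=P[np.isfinite(P).all(1)]
Q=P[(np.hypot(P[:,0]-.499,P[:,1]+.28)<.06)]
for z in(.09,.137):
    L=Q[abs(Q[:,2]-z)<.006]; 
    if len(L):print(z,len(L),L.mean(0).round(4),L[:,2].std().round(4),np.round(cv2.minEnclosingCircle(L[:,:2].astype(np.float32))[0],4))
E
```

```text
time: 11.4
tool_pos: [0.4988, -0.2795, 0.2228]
tool_rot: [-0.0, 0.893, 0.451, -0.0]
contact_force: [0.6, -0.5, -1.1]
gripper_width: 0.599
grasp_force: 0.0
time: 11.8
tool_pos: [0.4994, -0.2798, 0.2828]
tool_rot: [0.001, 0.893, 0.451, 0.001]
contact_force: [-0.4, 0.1, -0.8]
gripper_width: 0.598
grasp_force: 0.0
0.09 383 [ 0.4977 -0.2734  0.0888] 0.0016 [ 0.5008 -0.2771]
0.137 82 [ 0.5003 -0.2743  0.1345] 0.0017 [ 0.502  -0.2779]
```

View pics/f.png

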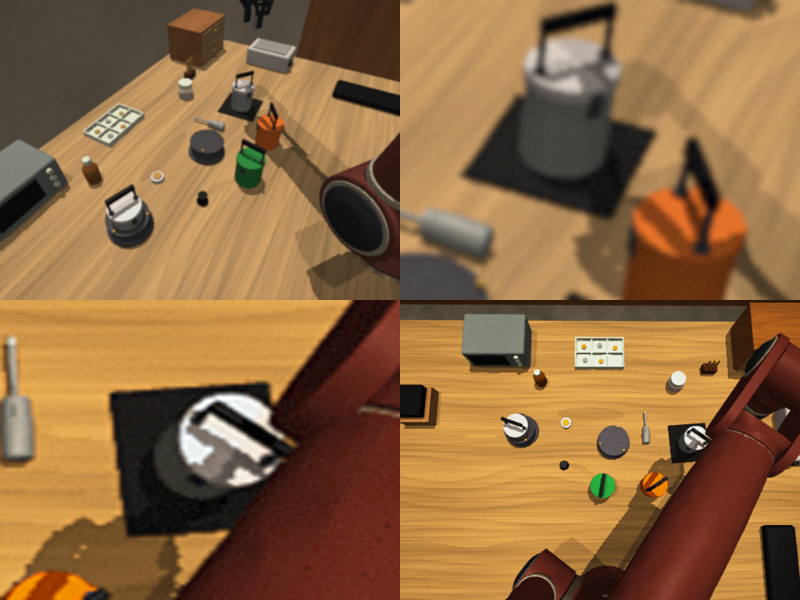

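The canister stands upright, centred on the pad at (565,115) in the enlarged side crop. Its lid is level at 0.089, and the gripper is clear above. The short canister is still on its stand at (128,215) in the side view, and nothing else has moved.

```bash
python3 -c "from plant import manip;print(manip.job_done())"
```

```text
the job is handed in; nothing more can be done
None
```

The tall canister is standing upright near the centre of the rubber pad and released; the short canister is still on its own stand, and the job was handed in at about 12 s of the 42 s allowed.

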